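# Load a tongued rail into the sloped drilling jig

## Task

Load the tongued wooden rail into the sloped drilling jig: it must lie flat on the bed between the low side cheeks, its square end down against the stop and its tongue uphill facing the drill bush, with the step on top, so that the rail by its own weight keeps the part-present pin pushed in. Set it down with the gripper rather than dropping it, let go, and do not disturb the tape roll, the offcut or the sanding block.

Things in the scene. Friction and masses are not known exactly. Their poses are not given: they have to be found in the camera images.
- rail: Loose brown wooden rail, 160 long x 50 wide x 34 thick (mm), about 0.2 kg. Its last 50 mm is a tongue, cut from above to 17 mm thick. Starts flat on the table, step up. Origin: on the underside, mid-width, 75 mm from the square end, 85 mm from the tongue tip (near the centre of mass; grip here across the 50 mm width). x along the rail to the tongue, y across, z up out of the stepped face.
- rail_butt (a point): Point at the lower edge of the rail's square (full-thickness) end: underside, mid-width; 75 mm from the rail's origin along its -x.
- rail_tip (a point): Point at the lower edge of the rail's tongue tip: underside, mid-width; 85 mm from the rail's origin along its +x.
- jig: The fixed drilling jig, which stands on the table: plywood base 240 x 140 x 12 mm, carrying the sloped dark bed. Origin: on the table under its middle; x points the way the bed rises, y across, z up. Highest point about 180 mm over the table.
- bed: The jig's bed, a dark board 210 x 110 mm whose top face rises at 30 degrees. Origin: on the top face, mid-width, at the inner face of the stop (where the rail's square end belongs), 45 mm above the table, 85 mm from the jig's origin along the jig's -x. x points uphill in the face, y across, z square out of the face. The stop is an aluminium bar 22 mm high, 80 wide, at x = -14 to 0 mm.
- cheek_low (a point): Mid-point, on the bed face, between the lower two side cheeks; at x = 21.5 mm, y = 0 of the bed, axes as the bed's. The cheeks are aluminium strips 12 mm high and 33 long (bed x = 5 to 38 mm), inner faces 60 mm apart: 5 mm play either side of the rail. From x = 38 to 118 mm the bed's sides are open for fingers.
- cheek_high (a point): Mid-point, on the bed face, between the upper two side cheeks; at x = 134 mm, y = 0 of the bed, axes as the bed's. Same strips, 32 long (bed x = 118 to 150 mm), 12 mm high, inner faces 60 mm apart: the tongue lies between them.
- bush (a point): Mouth of the drill bush, 8.5 mm over the bed face at x = 180 mm, y = 0 of the bed, in an upright aluminium plate 44 mm high, 80 wide and 12 thick (x = 180 to 192 mm), 20 mm beyond the tongue tip of a loaded rail. Axes as the bed's.
- plunger (a joint): Part-present pin: a brass plunger 16 mm across, which stands 6 mm proud of the bed at x = 55 mm, y = 0 of the bed frame and slides square into the bed. Value in m: 0 = out, about 0.006 = pushed in flush. Light spring, about 0.25 N at first and 0.75 N when flush, so the rail's weight holds it in.
- tape_roll: Bystander: roll of masking tape lying flat, 110 mm outside and 76 mm inside diameter, 25 high. Origin: centre of the underside. Leave alone.
- offcut: Bystander: plain short block of the same wood, 80 x 50 x 34 mm, without a tongue. Origin: centre of the underside. Leave alone.
- sanding_block: Bystander: cork sanding block 100 x 60 x 31 mm. Origin: centre of the underside. Leave alone.
Not all that is in view belongs to the job. What is shaped like the rail but black, blue or orange is not meant.

How it is judged:
By the outcome, as a careful person would: the job done as asked, in the order asked, and still so for the second after the job is handed in, with the robot touching nothing.
It also fails if it takes over 38 s, if anything falls off the work surface, if the arm or the gripper's body presses on something with over 40 N, if the wrist force passes 120 N, or if a joint passes its speed limit or range.

## Robot

A 6-joint arm with a two-finger parallel gripper is mounted at the origin on the work surface. World frame = base frame: x ahead of the robot, y to its left, z up, the work surface at z = 0. Lengths are in mm, angles in rad, forces in N, time in s.
With the tool pointing down it reaches from about 400 to 925 mm from the base axis. Payload 3.4 kg.
Tool frame: the origin (TCP) lies between the finger pads; the fingertips stand 17 mm ahead of it and the grasp point (between the pads) lies 2 mm behind it (arm.tip_reach is the distance from the TCP to the fingertips, in mm); z points along the fingers, y is the direction in which the jaws open and shut (so a half turn about z gives the same grasp; the last joint's range is limited). The gripper opens to 85 mm and grips with 20 to 120 N. Pads are 22 mm wide; open, the fingers measure 114 mm over their backs; the gripper's body (76 mm by 85 mm) begins 54 mm behind the grasp point. The pads swing forward as they close: fully open they stand 13 mm farther back than shut.
Start: joints at [-1.202, 0.307, 1.506, -0, 1.328, -0.073], TCP at [246.349, -519.561, 248.305] pointing down, gripper open.
Joint ranges: [-3.12, 3.12], [-1.05, 2.28], [0.14, 2.33], [-1.42, 4.57], [0.1, 2.73], [-2.68, 2.68]. Speed limits (rad/s): [2.57, 2.57, 3.14, 3.14, 3.14, 3.14].

## Interface

Orientations are given as a 3x3 rotation matrix whose columns are the frame's x, y, z axes.
In Python, from workcell import arm gives the robot as it stands.
- The arm moves only by the tool send_rows, never from a script. Its argument "deltas" is one flat list of numbers, 7 for each row, row after row: the shift along the tool's x, y, z in cm, then the turn, a rotation vector about the tool's x, y, z in rad, then the closure, from 0 (fully open) to 1 (shut). A call has 1 to 12 rows; each row shifts and turns the pose as measured when the row begins, along the tool's axes as they then stand; what a row does not reach is not made up. A row lasts 1/12 s, in which the tool goes at most 41.7 mm and 7.16 degrees, less where a joint would pass 70% of its speed; a pose out of reach is approached as far as the arm can. A call is refused whole if a number of a shift passes 4.17 or a number of a turn 0.125, either way. A call with a gripper value outside its range is refused whole. The fingers move at their own pace and stop on an object; "squeeze" is the grip in N (left out, the last holds). Time passes only in rows, so rows that do not move let the fingers close. It gives the time, the measured TCP pose, the force and the opening at its end, in the units of the state.
- arm.get_state(): the state, without advancing time (a new reading comes with each control period).
- arm.snapshot(name): name is "side" or "top" or "wrist"; returns the picture (400x640x3 uint8, blue, green, red); there is no depth.
- arm.camera_info(name): a dict with "fx", "fy", "cx", "cy" (pixels), "xyz" and "orientation" of the camera in the world. Camera axes: x right, y down, z forward; pixel columns grow to the right and rows downward; lengths in mm; the calibration is good to about 2 mm. A picture is of the moment at which its call begins: read the wrist's pose just before it. camera_info takes no time and is no camera call; for the wrist camera it gives the pose at the moment of the call.
- arm.finish_job(): hands the job in, once; it reports no verdict.
Trained networks look in the newest picture that a camera, given by its name, has taken for a name from the list of things; names that differ only in an ending like _2 or _b are one class to them, and where a whole thing is asked for, a point or a joint stands for the part that bears it (a point fixed in the world has none). Each returns a list of dicts, best first, with "score" (0 to 1); they miss things now and then, are a little off and sometimes report something else, mostly with a low value. They report only what shows in the picture. A call takes as long as a camera call. They do not tell look-alikes from the thing itself.
- arm.find_in(query, camera): "centre" ([row, column] in pixels, amid what is visible of it).
- arm.trace(query, camera): "region" (400x640 bool, what is visible of it) and "centre" ([row, column] in pixels, amid what is visible of it).
- arm.landmark_of(query, camera): "centre" ([row, column] in pixels: a listed point, or the origin of a listed thing).
The state is a dict: "t": time; "joints": joint angles; "qvel": joint speeds; "effort": joint torques, N m; "eef_pos": TCP position; "orientation": TCP orientation; "force": force on the tool from outside, world axes, zero at the start; "torque": the same for the moment, N m; "width": finger opening in mm.
Only numpy, scipy, OpenCV 4.12 (cv2) and the standard library are available. Lean on these libraries where they do the work, as an engineer would, in place of code of your own. Each camera call takes 0.05 s, during which the arm holds its last target.

## Working session

There is one attempt and no reset: what is moved stays moved. The work goes in short steps, Python scripts to look and compute and a tool call to move; the robot and the scene stay as the last step left them, time stands still between calls to the robot, and variables do not carry over. Pictures are saved under pics/ and viewed, and the job is handed in when it is done.

Besides the shell and the picture viewer there is one more tool, called after "Request:" as a command line: name --argument value ..., lists and objects as JSON in quotes. send_rows: Moves the arm, as the interface text tells. Its arguments: {"type":"object","properties":{"deltas":{"type":"array"},"squeeze":{"type":"number"}},"required":["deltas"]}

```bash
ls; mkdir -p pics
python3 - <<'E'
from workcell import arm
import cv2
print(arm.get_state())
for n in ("side","top","wrist"):
    print(n,arm.camera_info(n))
    cv2.imwrite(f"pics/a_{n}.png",arm.snapshot(n))
for q in ("rail","rail_butt","rail_tip","jig","bed","cheek_low","cheek_high","bush","offcut"):
    for n in ("side","top"):
        print(q,n,[(round(d["score"],2),[round(float(v),1) for v in d["centre"]]) for d in arm.landmark_of(q,n)])
E
```

```text
pics
{'t': 0.0, 'joints': array([-1.20149822e+00,  3.07548031e-01,  1.50769133e+00, -6.46532871e-06,
        1.32839683e+00, -7.34875328e-02]), 'qvel': array([-0.00030622,  0.00124001, -0.00024281,  0.00254165,  0.00278433,
       -0.00018168]), 'effort': array([-1.36677878e-03, -4.57554209e+01, -2.51915485e+01, -4.24127329e-04,
        1.33828583e-02,  2.59645873e-05]), 'eef_pos': array([ 246.10175751, -518.92602964,  247.38854112]), 'orientation': array([[ 9.03561028e-01,  4.28458767e-01, -7.43491339e-04],
       [ 4.28459388e-01, -9.03559035e-01,  1.90350104e-03],
       [ 1.43783393e-04, -2.03848520e-03, -9.99997912e-01]]), 'force': array([-0.99297602,  0.12125779, -0.10798664]), 'torque': array([ 0.0332604 , -0.00023644, -0.02078659]), 'width': 85.29135173329273}
side {'fx': 453.91812429568773, 'fy': 453.91812429568773, 'cx': 321.9411690251365, 'cy': 193.24837971634142, 'xyz': array([ 31.83598466, 672.79535198, 969.48717942]), 'orientation': array([[-0.81711228, -0.39020121,  0.42434719],
       [-0.57624624,  0.5319606 , -0.62044999],
       [ 0.01636435, -0.75150578, -0.659523
[... 1367 characters left out ...]
 [(0.77, [166.3, 423.0]), (0.74, [312.4, 391.0]), (0.72, [158.3, 373.8]), (0.63, [173.4, 354.5]), (0.56, [238.9, 485.1])]
jig side [(0.76, [297.8, 238.8]), (0.42, [300.9, 264.7]), (0.39, [296.2, 261.9])]
jig top [(0.85, [200.5, 204.8])]
bed side [(0.6, [195.2, 316.8]), (0.59, [302.7, 269.0])]
bed top [(0.91, [232.6, 199.5])]
cheek_low side [(0.75, [291.0, 260.9]), (0.43, [243.4, 295.5])]
cheek_low top [(0.93, [225.4, 195.3])]
cheek_high side [(0.59, [266.5, 230.8])]
cheek_high top [(0.31, [201.1, 205.2])]
bush side [(0.55, [245.1, 214.6])]
bush top [(0.58, [168.0, 185.2]), (0.49, [182.3, 187.5])]
offcut side [(0.67, [242.5, 295.8]), (0.34, [203.8, 339.2])]
offcut top [(0.87, [194.8, 284.7])]
```

View pics/a_top.png

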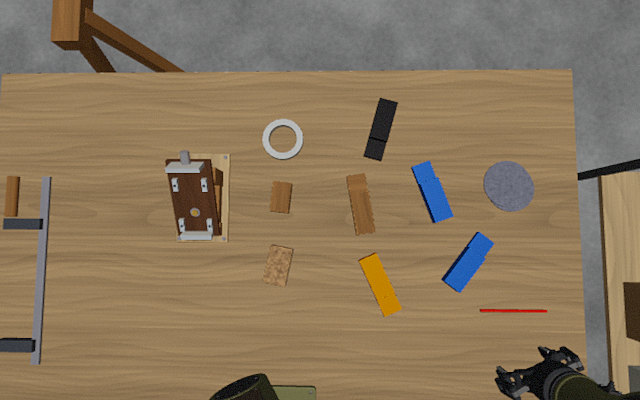

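View pics/a_side.png

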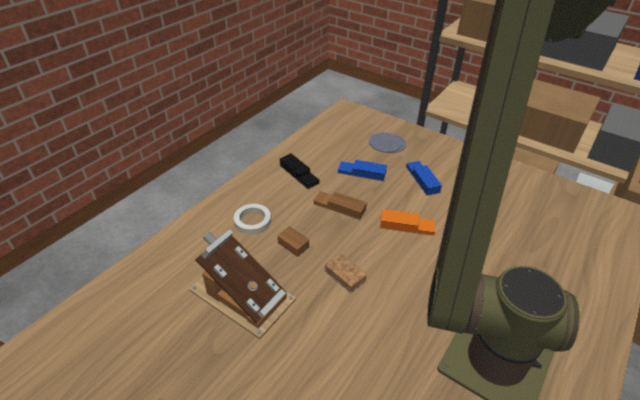

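View pics/a_wrist.png

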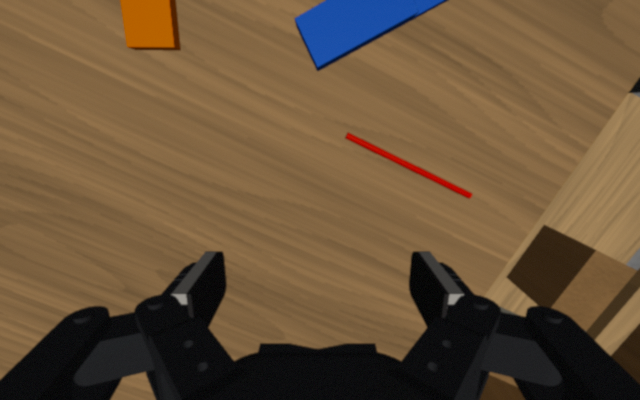

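```bash
cat > h.py <<'E'
import numpy as np
def ray(ci,rc):
    d=np.array([(rc[1]-ci["cx"])/ci["fx"],(rc[0]-ci["cy"])/ci["fy"],1.])
    return ci["xyz"],ci["orientation"]@d
def onz(ci,rc,z):
    o,d=ray(ci,rc); return o+d*(z-o[2])/d[2]
def proj(ci,p):
    q=ci["orientation"].T@(np.asarray(p)-ci["xyz"]); return [ci["cy"]+ci["fy"]*q[1]/q[2],ci["cx"]+ci["fx"]*q[0]/q[2]]
def tri(c1,r1,c2,r2):
    A=[];b=[]
    P=np.zeros((3,3));v=np.zeros(3)
    for c,r in((c1,r1),(c2,r2)):
        o,d=ray(c,r);d=d/np.linalg.norm(d);M=np.eye(3)-np.outer(d,d);P+=M;v+=M@o
    x=np.linalg.solve(P,v)
    res=[]
    for c,r in((c1,r1),(c2,r2)):
        o,d=ray(c,r);d=d/np.linalg.norm(d);res.append(np.linalg.norm(np.cross(x-o,d)))
    return x,res
E
python3 - <<'E'
from workcell import arm
import cv2
from h import *
T=arm.camera_info("top");S=arm.camera_info("side")
for n,rt,rs in (("butt",(231.7,362.5),(214.1,361.8)),("tip",(173.4,354.5),(196.5,317.5)),("rail",(210.3,359.9),(206.2,340.2)),
  ("bed",(232.6,199.5),(302.7,269)),("cl",(225.4,195.3),(291,260.9)),("ch",(201.1,205.2),(266.5,230.8)),("bush",(182.3,187.5),(245.1,214.6)),("bush",(168,185),(245.1,214.6)),("jig",(200.5,204.8),(297.8,238.8))):
    print(n,onz(T,rt,0)[:2].round(),onz(S,rs,0)[:2].round(),tri(T,rt,S,rs)[0].round(1),np.round(tri(T,rt,S,rs)[1],1))
im=cv2.imread("pics/a_top.png")
cv2.imwrite("pics/b1.png",cv2.resize(im[140:250,150:240],None,fx=6,fy=6,interpolation=cv2.INTER_CUBIC)[:600])
cv2.imwrite("pics/b2.png",cv2.resize(im[165:245,320:400],None,fx=7,fy=7,interpolation=cv2.INTER_CUBIC))
im=cv2.imread("pics/a_side.png")
cv2.imwrite("pics/b3.png",cv2.resize(im[225:335,180:310],None,fx=5,fy=5,interpolation=cv2.INTER_CUBIC))
E
```

```text
butt [ 501. -227.] [ 500. -232.] [ 499.7 -227.2    4.5] [1.8 1.8]
tip [ 659. -206.] [ 658. -218.] [ 654.5 -206.9   10.4] [3.5 3.5]
rail [ 559. -220.] [ 574. -223.] [ 563.1 -216.1   10.5] [5.8 5.8]
bed [497. 214.] [521. 184.] [498.9 203.2  40.5] [2.3 2.3]
cl [516. 226.] [562. 168.] [518.3 205.1  73.4] [3.6 3.6]
ch [582. 201.] [682. 155.] [597.  191.   89.6] [26. 26.]
bush [634. 252.] [773. 125.] [630.6 208.7 161.6] [19.1 19.1]
bush [674. 260.] [773. 125.] [653.6 209.1 151.4] [3.8 3.8]
jig [584. 202.] [594. 218.] [591.3 209.8  -9.1] [8. 8.]
```

View pics/b1.png

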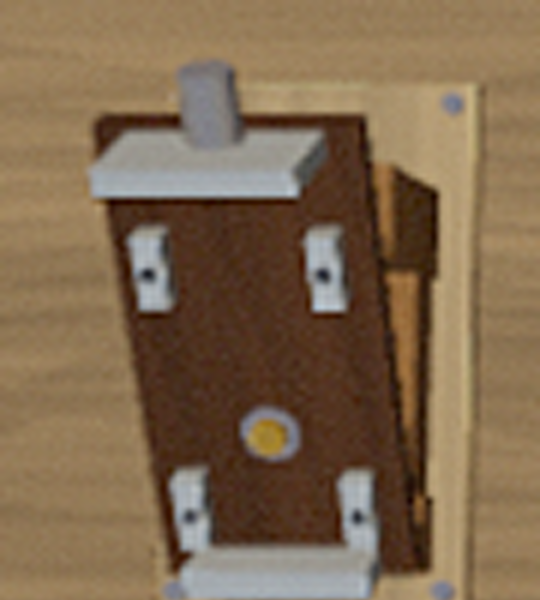

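View pics/b2.png

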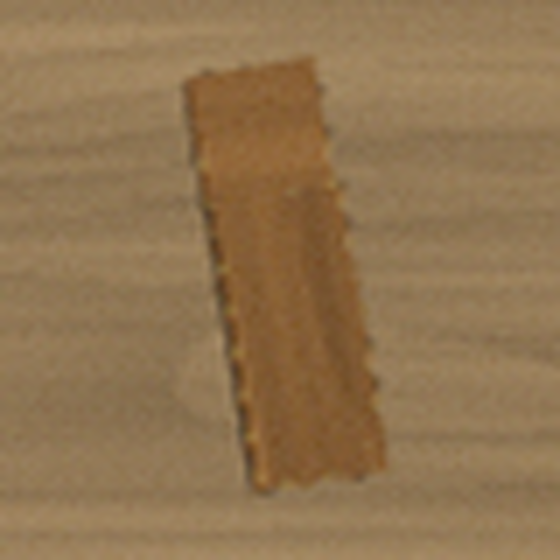

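View pics/b3.png

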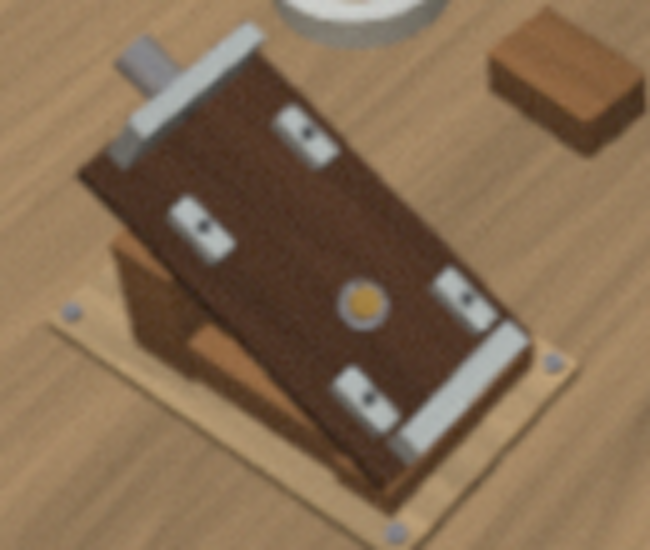

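```bash
cat > fit.py <<'E'
from workcell import arm
from h import *
from scipy.optimize import least_squares
T=arm.camera_info("top");S=arm.camera_info("side")
b1=lambda x,y:((y+.5)/6-.5+140,(x+.5)/6-.5+150)
b2=lambda x,y:((y+.5)/7-.5+165,(x+.5)/7-.5+320)
b3=lambda x,y:((y+.5)/5-.5+225,(x+.5)/5-.5+180)
c,s=np.cos(np.pi/6),.5
bed=lambda x,y,z:np.array([-85+x*c-z*s,y,45+x*s+z*c])
J=[(T,b1(480,83),np.array([120,-70,12.])),(T,b1(268,435),bed(55,0,6)),(T,b1(273.5,516),bed(21.5,0,12)),(T,b1(235,274),bed(134,0,12)),(T,b1(286,548),bed(0,0,22)),
(S,b3(367,302),bed(55,0,6)),(S,b3(418,348.5),bed(21.5,0,12)),(S,b3(255.5,180),bed(134,0,12)),(S,b3(579,366),np.array([-120,-70,12.])),(S,b3(50,322),np.array([120,70,12.]))]
R=[(T,b2(258,492),np.array([-75,25,34.])),(T,b2(385,468),np.array([-75,-25,34.])),(T,b2(186,78),np.array([85,25,17.])),(T,b2(313,58),np.array([85,-25,17.]))]
def W(p,q):
    a=p[2]; return np.array([p[0]+np.cos(a)*q[0]-np.sin(a)*q[1],p[1]+np.sin(a)*q[0]+np.cos(a)*q[1],q[2]])
def fit(L,p0):
    f=lambda p:np.ravel([np.subtract(proj(k,W(p,q)),rc) for k,rc,q in L])
    r=least_squares(f,p0,x_scale=[1,1,.01],loss="soft_l1"); return r.x,f(r.x).reshape(-1,2)
if __name__=="__main__":
    for n,L,p0 in(("jig",J,[590,205,0]),("jigT",J[:5],[590,205,0]),("jigS",J[5:],[590,205,0]),("rail",R,[575,-218,0.1])):
        x,r=fit(L,p0);print(n,x.round(3));print(r.round(1).tolist())
E
python3 fit.py
python3 - <<'E'
import cv2
im=cv2.imread("pics/a_side.png")
cv2.imwrite("pics/b4.png",cv2.resize(im[180:230,305:385],None,fx=8,fy=8,interpolation=cv2.INTER_CUBIC))
E
```

```text
jig [5.88602e+02 2.06001e+02 4.00000e-03]
[[1.1, -0.9], [0.3, -0.2], [-0.5, -0.0], [-0.5, 0.1], [3.4, -2.1], [-0.6, -0.4], [-0.6, -0.1], [-0.5, -0.1], [-0.7, 1.6], [-0.3, -0.2]]
jigT [5.89518e+02 2.04841e+02 1.20000e-02]
[[0.6, -0.8], [-0.1, 0.4], [-0.9, 0.7], [-0.9, 0.5], [3.1, -1.3]]
jigS [587.574 207.153  -0.   ]
[[-0.0, -0.4], [-0.0, -0.2], [-0.0, -0.1], [0.0, 1.6], [-0.0, -0.2]]
rail [ 5.70960e+02 -2.19755e+02  1.59000e-01]
[[0.1, -0.3], [0.5, 0.6], [-0.2, -0.3], [-0.3, 0.1]]
```

View pics/b4.png

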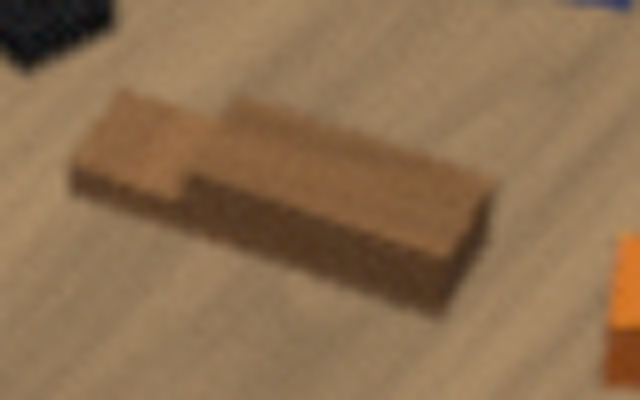

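```bash
cat > plan.py <<'E'
import numpy as np
from scipy.spatial.transform import Rotation as Ro, Slerp
from workcell import arm
def plan(p,M,n,g,show=True):
    s=arm.get_state();p0=s["eef_pos"];R0=Ro.from_matrix(s["orientation"]);R1=Ro.from_matrix(M)
    sl=Slerp([0,1],Ro.concatenate([R0,R1])); out=[]
    for i in range(n):
        a=sl(i/n);b=sl((i+1)/n)
        d=a.inv().apply((np.array(p)-p0)/n)/10; w=(a.inv()*b).as_rotvec()
        out+=[*(d.round(2)+0.),*(w.round(3)+0.),g]
    print("t",round(s["t"],2),"dist",np.linalg.norm(np.array(p)-p0).round(1),"ang",(R0.inv()*R1).magnitude().round(3),"err tool",R0.inv().apply(np.array(p)-p0).round(1),(R0.inv()*R1).as_rotvec().round(4))
    print([float(v) for v in out])
def down(yaw):
    c,s=np.cos(yaw),np.sin(yaw); return np.array([[c,s,0],[s,-c,0],[0,0,-1.]])
E
python3 - <<'E'
from plan import *
plan([571,-220,150],down(.159),13,0)
import fit
print(fit.fit([fit.J[i] for i in(0,1,2,3,5,6,7,9)],[590,205,0]))
E
```

```text
Traceback (most recent call last):
  File "plan.py", line 11, in plan
    print("t",round(s["t"],2),"dist",np.linalg.norm(np.array(p)-p0).round(1),"ang",(R0.inv()*R1).magnitude().round(3),"err tool",R0.inv().apply(np.array(p)-p0).round(1),(R0.inv()*R1).as_rotvec().round(4))
                                                                                   ^^^^^^^^^^^^^^^^^^^^^^^^^^^^^^^
AttributeError: 'float' object has no attribute 'round'
```

```bash
sed -i 's/(R0.inv()\*R1).magnitude().round(3)/round((R0.inv()*R1).magnitude(),3)/' plan.py
python3 - <<'E'
from plan import *
plan([571,-220,150],down(.159),12,0)
import fit
print(fit.fit([fit.J[i] for i in(0,1,2,3,5,6,7,9)],[590,205,0]))
E
```

```text
t 1.05 dist 452.6 ang 0.284 err tool [ 421.7 -131.6   98.3] [-0.     -0.      0.2837]
[3.51, -1.1, 0.82, 0.0, 0.0, 0.024, 0.0, 3.49, -1.18, 0.82, 0.0, 0.0, 0.024, 0.0, 3.46, -1.26, 0.82, 0.0, 0.0, 0.024, 0.0, 3.43, -1.34, 0.82, 0.0, 0.0, 0.024, 0.0, 3.39, -1.42, 0.82, 0.0, 0.0, 0.024, 0.0, 3.36, -1.5, 0.82, 0.0, 0.0, 0.024, 0.0, 3.32, -1.58, 0.82, 0.0, 0.0, 0.024, 0.0, 3.29, -1.66, 0.82, 0.0, 0.0, 0.024, 0.0, 3.25, -1.74, 0.82, 0.0, 0.0, 0.024, 0.0, 3.2, -1.81, 0.82, 0.0, 0.0, 0.024, 0.0, 3.16, -1.89, 0.82, 0.0, 0.0, 0.024, 0.0, 3.11, -1.96, 0.82, 0.0, 0.0, 0.024, 0.0]
(array([5.87961817e+02, 2.06092061e+02, 2.90312419e-03]), array([[ 1.3749401 , -0.85757574],
       [ 0.52767945, -0.28084222],
       [-0.25824135, -0.08565005],
       [-0.23317825,  0.07225007],
       [-0.44000462, -0.19097883],
       [-0.45460256,  0.06364344],
       [-0.35419712,  0.0894064 ],
       [-0.24246443, -0.05464255]]))
```

Request:
send_rows --deltas '[3.5,-1.1,0.8,0,0,0.024,0,3.5,-1.2,0.8,0,0,0.024,0,3.5,-1.3,0.8,0,0,0.024,0,3.4,-1.3,0.8,0,0,0.024,0,3.4,-1.4,0.8,0,0,0.024,0,3.4,-1.5,0.8,0,0,0.024,0,3.3,-1.6,0.8,0,0,0.024,0,3.3,-1.7,0.8,0,0,0.024,0,3.2,-1.7,0.8,0,0,0.024,0,3.2,-1.8,0.8,0,0,0.024,0,3.2,-1.9,0.8,0,0,0.024,0,3.1,-2.0,0.8,0,0,0.024,0]'

```text
t: 2.05
eef_pos: [585.1, -222.3, 149.7]
orientation: [[0.992, 0.125, 0.004], [0.125, -0.992, -0.014], [0.002, 0.014, -1.0]]
force: [0.5, -0.5, -1.3]
width: 85.3
```

Run:
```python
from plan import *
plan([571,-220,150],down(.159),4,0)
```

```text
t 2.05 dist 14.2 ang 0.036 err tool [-13.6  -4.1  -0.4] [ 0.0141 -0.0019 -0.0333]
[-0.34, -0.1, -0.01, 0.004, 0.0, -0.008, 0.0, -0.34, -0.1, -0.01, 0.004, 0.0, -0.008, 0.0, -0.34, -0.11, -0.01, 0.004, 0.0, -0.008, 0.0, -0.34, -0.11, -0.01, 0.004, 0.0, -0.008, 0.0]
```

Request:
send_rows --deltas '[-0.8,-0.3,0,0.008,0,-0.018,0,-0.5,-0.2,0,0.006,0,-0.015,0,0,0,0,0,0,0,0]'

```text
t: 2.3
eef_pos: [577.3, -211.6, 146.7]
orientation: [[0.986, 0.17, 0.003], [0.17, -0.986, 0.004], [0.004, -0.004, -1.0]]
force: [-0.1, -0.6, 0.3]
width: 85.4
```

Run:
```python
from plan import *
import cv2
from h import *
plan([571,-220,150],down(.159),2,0)
ci=arm.camera_info("wrist"); im=arm.snapshot("wrist")
from fit import W
for q in ([-75,25,34],[-75,-25,34],[35,25,34],[35,-25,34],[85,25,17],[85,-25,17],[35,25,17],[35,-25,17]):
    u=proj(ci,W([571,-219.8,.159],np.array(q,float))); print(q,np.round(u,1)); cv2.circle(im,(round(u[1]),round(u[0])),2,(0,255,0),-1)
cv2.imwrite("pics/c1.png",im); np.save("ci_c1.npy",ci,allow_pickle=True)
```

```text
t 2.3 dist 11.0 ang 0.012 err tool [-7.7  7.2 -3.3] [-0.0037 -0.0035  0.0114]
[-0.38, 0.36, -0.17, -0.002, -0.002, 0.006, 0.0, -0.38, 0.36, -0.16, -0.002, -0.002, 0.006, 0.0]
[-75, 25, 34] [294.2 296.1]
[-75, -25, 34] [294.9 353.1]
[35, 25, 34] [170. 295.]
[35, -25, 34] [170.8 359.1]
[85, 25, 17] [103.5 296. ]
[85, -25, 17] [104.2 359.4]
[35, 25, 17] [166.4 296.5]
[35, -25, 17] [167.1 356.6]
```

View pics/c1.png

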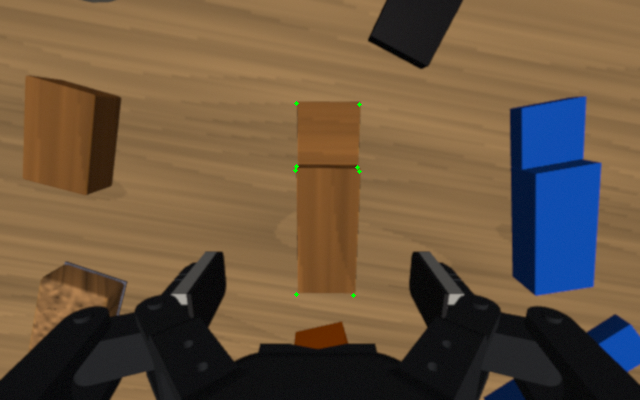

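Request:
send_rows --deltas '[-0.6,0.6,0.5,0,0,0.01,0,-0.2,0.2,2.5,0,0,0,0,0,0,2.5,0,0,0,0,0,0,2.5,0,0,0,0,0,0,1,0,0,0,0,0,0,0,0,0,0,0]'

```text
t: 2.85
eef_pos: [568.6, -232.3, 58.4]
orientation: [[0.989, 0.145, 0.012], [0.145, -0.989, -0.004], [0.011, 0.006, -1.0]]
force: [-0.4, 1.1, 0.4]
width: 85.6
```

Run:
```python
from plan import *
plan([571,-220.4,22],down(.159),2,0)
```

```text
t 2.85 dist 38.3 ang 0.018 err tool [  3.7 -11.6  36.4] [ 0.0056 -0.0114 -0.0132]
[0.19, -0.58, 1.82, 0.003, -0.006, -0.007, 0.0, 0.2, -0.57, 1.82, 0.003, -0.006, -0.007, 0.0]
```

Request:
send_rows --deltas '[0,0,0,0,0,0,0,0,0,0,0,0,0,0]'

```text
t: 3.02
eef_pos: [567.4, -234.4, 58.9]
orientation: [[0.99, 0.142, 0.011], [0.142, -0.99, -0.004], [0.011, 0.006, -1.0]]
force: [0.7, -0.3, 0.3]
width: 85.5
```

Run:
```python
from plan import *
plan([571,-220.4,22],down(.159),2,0)
```

```text
t 3.02 dist 39.6 ang 0.02 err tool [  5.2 -13.6  36.8] [ 0.0056 -0.0105 -0.0165]
[0.26, -0.68, 1.84, 0.003, -0.005, -0.008, 0.0, 0.28, -0.67, 1.84, 0.003, -0.005, -0.008, 0.0]
```

Request:
send_rows --deltas '[0.5,-1.3,0,0.005,-0.01,-0.016,0,0,0,0,0,0,0,0,0,0,0,0,0,0,0]'

```text
t: 3.27
eef_pos: [572.5, -221.7, 62.4]
orientation: [[0.988, 0.157, 0.005], [0.157, -0.988, -0.003], [0.005, 0.004, -1.0]]
force: [-0.4, -0.5, -0.2]
width: 85.4
```

Run:
```python
from plan import *
plan([571,-220.4,22],down(.159),2,0)
```

```text
t 3.27 dist 40.5 ang 0.006 err tool [-1.4 -1.7 40.4] [ 0.0036 -0.0047 -0.0009]
[-0.07, -0.08, 2.02, 0.002, -0.002, 0.0, 0.0, -0.07, -0.08, 2.02, 0.002, -0.002, 0.0, 0.0]
```

Request:
send_rows --deltas '[-0.1,-0.15,1.5,0.003,-0.004,0,0,0,0,1.3,0,0,0,0,0,0,0.7,0,0,0,0,0,0,0,0,0,0,0,0,0,0,0,0,0,0]'

```text
t: 3.68
eef_pos: [576.1, -220.0, 31.6]
orientation: [[0.987, 0.161, 0.01], [0.161, -0.987, -0.005], [0.009, 0.007, -1.0]]
force: [-0.3, 0.5, -0.2]
width: 85.0
```

Run:
```python
from plan import *
import cv2
plan([571,-220.4,22],down(.159),2,0)
cv2.imwrite("pics/c2.png",arm.snapshot("wrist"))
```

```text
t 3.68 dist 10.9 ang 0.012 err tool [-5.2 -0.5  9.5] [ 0.0067 -0.0095  0.0031]
[-0.26, -0.03, 0.48, 0.003, -0.005, 0.002, 0.0, -0.26, -0.02, 0.48, 0.003, -0.005, 0.002, 0.0]
```

View pics/c2.png

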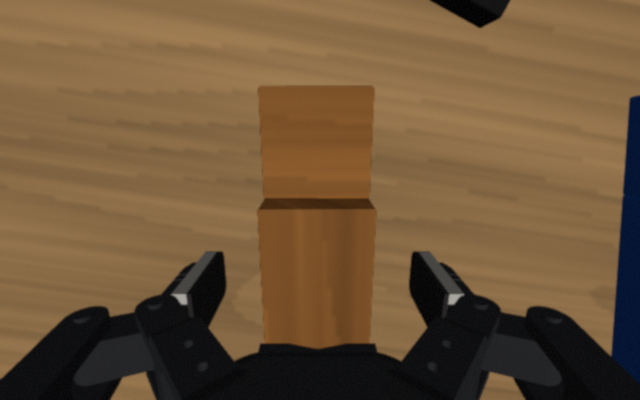

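Request:
send_rows --deltas '[-0.5,0,0.7,0.006,-0.009,0.003,0,0,0,0.25,0,0,0,0,0,0,0,0,0,0,0,0,0,0,0,0,0,0]'

```text
t: 4.07
eef_pos: [571.7, -221.5, 23.0]
orientation: [[0.987, 0.158, 0.002], [0.158, -0.987, -0.001], [0.002, 0.002, -1.0]]
force: [-0.7, -0.4, -0.1]
width: 85.6
```

Run:
```python
from plan import *
plan([571,-220.4,22],down(.159),2,0)
```

```text
t 4.07 dist 1.6 ang 0.002 err tool [-0.5 -1.2  1. ] [ 0.0017 -0.0018 -0.0002]
[-0.03, -0.06, 0.05, 0.001, -0.001, 0.0, 0.0, -0.03, -0.06, 0.05, 0.001, -0.001, 0.0, 0.0]
```

Request:
send_rows --deltas '[0,-0.1,0,0,0,0,0.3,0,0,0,0,0,0,0.6,0,0,0,0,0,0,1,0,0,0,0,0,0,1,0,0,0,0,0,0,1,0,0,0,0,0,0,1,0,0,0,0,0,0,1]' --squeeze 60

```text
t: 4.65
eef_pos: [571.8, -220.7, 23.5]
orientation: [[0.987, 0.158, 0.003], [0.158, -0.987, -0.002], [0.003, 0.002, -1.0]]
force: [0.7, 0.3, 0.7]
width: 49.3
```

Request:
send_rows --deltas '[0,0,-1,0,0,0,1,0,0,-2,0,0,0,1,0,0,-3,0,0,0,1,0,0,-3.5,0,0,0,1,0,0,-3.5,0,0,0,1,0,0,-3.5,0,0,0,1,0,0,-3,0,0,0,1,0,0,-2,0,0,0,1,0,0,0,0,0,0,1,0,0,0,0,0,0,1]'

```text
t: 5.48
eef_pos: [566.9, -218.2, 248.3]
orientation: [[0.987, 0.158, -0.008], [0.158, -0.987, 0.004], [-0.008, -0.005, -1.0]]
force: [-0.6, -0.7, -3.4]
width: 49.2
```

```bash
cat >> plan.py <<'E'
from fit import W,bed
JIG=[588.0,206.1,.003]; TR=(0.8,0,23.5)
def place(dx,h,dy=0,dpitch=0):
    a=JIG[2];t=np.pi/6+dpitch
    Rz=Ro.from_euler("z",a).as_matrix()
    M=Rz@np.array([[np.cos(t),0,np.sin(t)],[0,-1,0],[np.sin(t),0,-np.cos(t)]])
    return W(JIG,bed(75+TR[0]+dx,dy+TR[1],TR[2]+h)),M
E
python3 - <<'E'
from plan import *
import cv2
s=arm.get_state();print(s["joints"].round(2),s["eef_pos"],s["width"])
p,M=place(6,90);print(p)
plan(p,M,14,1)
im=arm.snapshot("wrist");cv2.imwrite("pics/d1.png",im)
E
```

```text
[-0.44  0.36  1.43 -0.    1.36  0.98] [ 566.91720668 -218.22218532  248.30913357] 49.1694553451085
[517.09119712 205.88727295 184.19388333]
t 5.48 dist 431.8 ang 0.553 err tool [  18.2 -426.3   66.1] [-0.0449  0.5304  0.1508]
[0.13, -3.05, 0.47, -0.003, 0.038, 0.011, 1.0, 0.08, -3.05, 0.47, -0.003, 0.038, 0.011, 1.0, 0.03, -3.05, 0.46, -0.003, 0.038, 0.011, 1.0, -0.02, -3.05, 0.45, -0.003, 0.038, 0.011, 1.0, -0.07, -3.05, 0.44, -0.003, 0.038, 0.011, 1.0, -0.12, -3.05, 0.42, -0.003, 0.038, 0.011, 1.0, -0.17, -3.05, 0.41, -0.003, 0.038, 0.011, 1.0, -0.22, -3.05, 0.39, -0.003, 0.038, 0.011, 1.0, -0.26, -3.05, 0.37, -0.003, 0.038, 0.011, 1.0, -0.31, -3.05, 0.35, -0.003, 0.038, 0.011, 1.0, -0.36, -3.05, 0.33, -0.003, 0.038, 0.011, 1.0, -0.4, -3.04, 0.31, -0.003, 0.038, 0.011, 1.0, -0.44, -3.04, 0.28, -0.003, 0.038, 0.011, 1.0, -0.49, -3.04, 0.25, -0.003, 0.038, 0.011, 1.0]
```

View pics/d1.png

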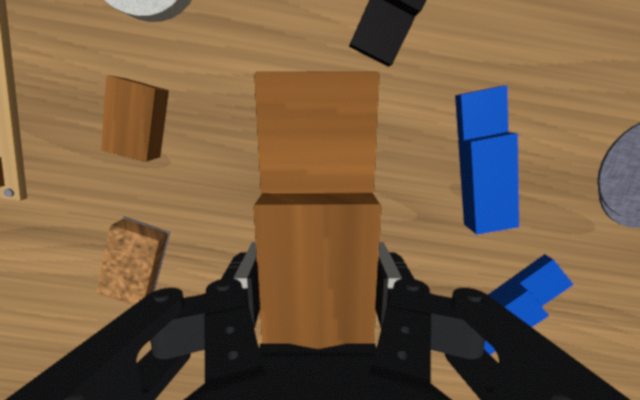

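Request:
send_rows --deltas '[0.1,-2.0,0,0,0.038,0.011,1,0.1,-3.0,0.1,-0.003,0.038,0.011,1,0,-3.0,0.2,-0.003,0.038,0.011,1,0,-3.0,0.2,-0.003,0.038,0.011,1,-0.1,-3.0,0.2,-0.003,0.038,0.011,1,-0.1,-3.0,0.2,-0.003,0.038,0.011,1,-0.2,-3.0,0.2,-0.003,0.038,0.011,1,-0.2,-3.0,0.2,-0.003,0.038,0.011,1,-0.3,-3.0,0.2,-0.003,0.038,0.011,1,-0.3,-3.0,0.2,-0.003,0.038,0.011,1,-0.3,-3.0,0.2,-0.003,0.038,0.011,1,-0.3,-3.0,0.2,-0.003,0.038,0.011,1]'

```text
t: 6.53
eef_pos: [506.1, 136.6, 193.2]
orientation: [[0.914, 0.003, 0.407], [-0.001, -1.0, 0.009], [0.407, -0.009, -0.914]]
force: [0.6, -0.6, -2.2]
width: 48.7
```

Run:
```python
from plan import *
s=arm.get_state();print(s["joints"].round(2))
p,M=place(6,90)
plan(p,M,4,1)
```

```text
[ 0.24  0.14  2.   -0.16  0.6   1.92]
t 6.53 dist 70.7 ang 0.105 err tool [  6.3 -69.2  13.3] [-0.008   0.1048 -0.0039]
[0.16, -1.73, 0.33, -0.002, 0.026, -0.001, 1.0, 0.15, -1.73, 0.33, -0.002, 0.026, -0.001, 1.0, 0.14, -1.73, 0.33, -0.002, 0.026, -0.001, 1.0, 0.14, -1.73, 0.33, -0.002, 0.026, -0.001, 1.0]
```

Request:
send_rows --deltas '[0.3,-1.7,0,-0.002,0.026,0,1,0.3,-1.7,0,-0.002,0.026,0,1,0.1,-1.5,0.2,-0.002,0.026,0,1,0.1,-1.2,0.2,-0.002,0.02,0,1,0,-0.5,0,0,0,0,1,0,0,0,0,0,0,1,0,0,0,0,0,0,1]'

```text
t: 7.12
eef_pos: [495.8, 207.0, 173.7]
orientation: [[0.885, 0.01, 0.465], [0.014, -1.0, -0.004], [0.465, 0.01, -0.885]]
force: [-0.4, -0.7, -3.2]
width: 49.3
```

Run:
```python
from plan import *
import cv2
from h import *
s=arm.get_state();print(s["joints"].round(2))
p,M=place(6,90)
plan(p,M,2,1)
for n in("wrist","top","side"):
    ci=arm.camera_info(n);im=arm.snapshot(n);cv2.imwrite(f"pics/e_{n}.png",im)
    s=arm.get_state()
    if n=="wrist":
        for q in ((55,0,6),(134,0,12),(134,30,12),(134,-30,12),(118,30,0),(118,-30,0),(180,40,44),(180,-40,44)):
            print(q,np.round(proj(ci,W(JIG,bed(*q))),1))
        # rail points by TCP
        for q in ((35,25,34),(35,-25,34),(85,25,17),(85,-25,17)):
            v=np.array(q)-TR; v=v*[1,-1,-1]; print("rail",q,np.round(proj(ci,s["eef_pos"]+s["orientation"]@v),1))
im=cv2.imread("pics/e_top.png");cv2.imwrite("pics/e_topz.png",cv2.resize(im[140:250,150:240],None,fx=5,fy=5,interpolation=cv2.INTER_CUBIC))
im=cv2.imread("pics/e_side.png");cv2.imwrite("pics/e_sidez.png",cv2.resize(im[200:335,180:310],None,fx=4,fy=4,interpolation=cv2.INTER_CUBIC))
```

```text
[ 0.45  0.19  2.03 -0.43  0.52  2.34]
t 7.12 dist 23.7 ang 0.042 err tool [23.7  1.4  0.6] [0.0053 0.0399 0.0112]
[1.18, 0.07, 0.03, 0.003, 0.02, 0.006, 1.0, 1.18, 0.06, 0.06, 0.003, 0.02, 0.006, 1.0]
(55, 0, 6) [204.2 317.9]
(134, 0, 12) [ 98.9 319.3]
(134, 30, 12) [ 98.4 275.9]
(134, -30, 12) [ 99.4 362.7]
(118, 30, 0) [121.  278.5]
(118, -30, 0) [121.9 359.1]
(180, 40, 44) [  9.6 248. ]
(180, -40, 44) [ 11.7 394.1]
rail (35, 25, 34) [210.6 254.2]
rail (35, -25, 34) [210.7 382.3]
rail (85, 25, 17) [ 78.1 255.6]
rail (85, -25, 17) [ 78.2 381. ]
```

View pics/e_wrist.png

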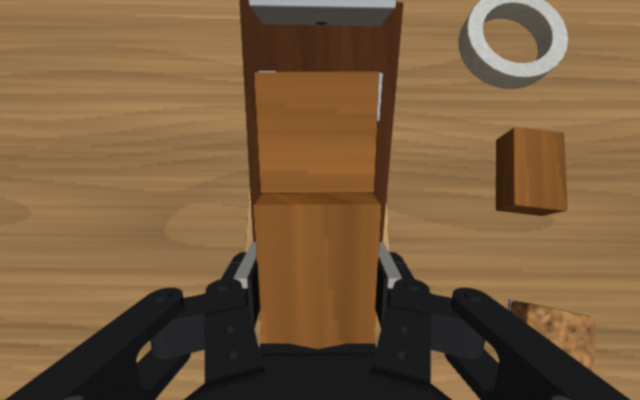

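View pics/e_sidez.png

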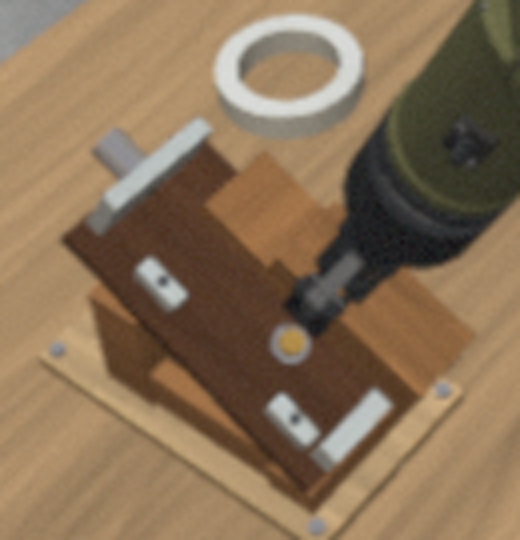

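View pics/e_topz.png

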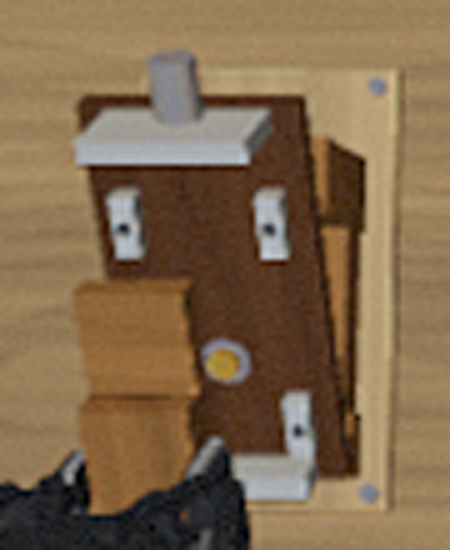

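Request:
send_rows --deltas '[1.1,0.05,0,0.003,0.018,0.005,1,0.8,0.05,0,0.002,0.018,0.005,1,0,0,0,0,0,0,1,0,0,0,0,0,0,1]'

```text
t: 7.6
eef_pos: [517.3, 203.3, 186.3]
orientation: [[0.864, -0.003, 0.504], [-0.004, -1.0, 0.001], [0.504, -0.002, -0.864]]
force: [0.3, -1.0, -1.6]
width: 48.9
```

```bash
sed -i 's/TR=(0.8,0,23.5)/TR=(-1.0,0,23.5)/' plan.py
python3 - <<'E'
from plan import *
p,M=place(6,90)
plan(p,M,2,1);print(arm.get_state()["joints"].round(2))
E
```

```text
t 7.6 dist 4.4 ang 0.008 err tool [-3.  -2.6  1.7] [ 0.001  -0.0048 -0.0064]
[-0.15, -0.13, 0.09, 0.0, -0.002, -0.003, 1.0, -0.15, -0.13, 0.09, 0.0, -0.002, -0.003, 1.0]
[ 0.43  0.19  2.02 -0.46  0.49  2.37]
```

Request:
send_rows --deltas '[-0.2,-0.25,0,0,-0.004,-0.006,1,0,0,0,0,0,0,1,0,0,1,0,0,0,1,0,0,1.5,0,0,0,1,0,0,1.5,0,0,0,1,0,0,1,0,0,0,1,0,0,0,0,0,0,1,0,0,0,0,0,0,1]'

```text
t: 8.27
eef_pos: [543.0, 206.3, 139.7]
orientation: [[0.865, 0.003, 0.502], [0.002, -1.0, 0.002], [0.502, -0.001, -0.865]]
force: [-0.0, -0.7, -2.0]
width: 48.8
```

Run:
```python
from plan import *
p,M=place(6,40)
plan(p,M,2,1);print(arm.get_state()["joints"].round(2))
```

```text
t 8.27 dist 2.5 ang 0.002 err tool [-2.   0.3 -1.5] [-0.0005 -0.0023 -0.0005]
[-0.1, 0.02, -0.07, 0.0, -0.001, 0.0, 1.0, -0.1, 0.02, -0.07, 0.0, -0.001, 0.0, 1.0]
[ 0.41  0.29  2.03 -0.56  0.38  2.46]
```

```bash
cat > look.py <<'E'
import sys,cv2
from plan import *
from h import *
t=sys.argv[1]
for n in("wrist","top","side"):
    ci=arm.camera_info(n);s=arm.get_state();im=arm.snapshot(n)
    if n=="wrist":
        for q in ((134,30,12),(134,-30,12),(150,30,12),(150,-30,12),(180,40,44),(180,-40,44),(180,40,0),(180,-40,0),(196,0,0)):
            u=proj(ci,W(JIG,bed(*q)));cv2.circle(im,(round(u[1]),round(u[0])),1,(0,255,0),-1)
    for q in ((-75,25,34),(-75,-25,34),(-75,25,0),(-75,-25,0),(35,25,34),(35,-25,34),(85,25,17),(85,-25,17),(85,25,0)):
        v=(np.array(q)-TR)*[1,-1,-1]; u=proj(ci,s["eef_pos"]+s["orientation"]@v);
        if n=="wrist": cv2.circle(im,(round(u[1]),round(u[0])),1,(0,0,255),-1)
    if n=="wrist": cv2.imwrite(f"pics/{t}_wrist.png",im)
    if n=="top": cv2.imwrite(f"pics/{t}_top.png",cv2.resize(im[140:250,150:240],None,fx=5,fy=5,interpolation=cv2.INTER_CUBIC))
    if n=="side": cv2.imwrite(f"pics/{t}_side.png",cv2.resize(im[200:335,180:310],None,fx=4,fy=4,interpolation=cv2.INTER_CUBIC))
E
python3 look.py f
```

```text
(no output)
```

View pics/f_wrist.png

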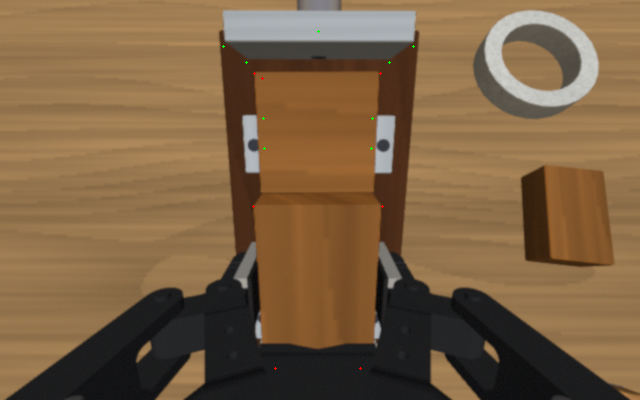

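View pics/f_side.png

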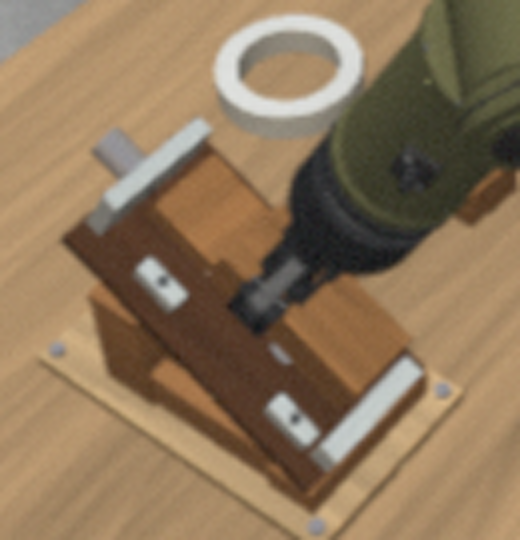

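View pics/f_top.png

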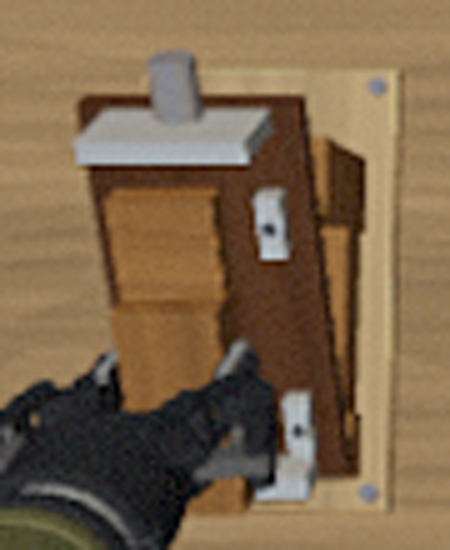

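Request:
send_rows --deltas '[0,0,1,0,0,0,1,0,0,1,0,0,0,1,0,0,0.8,0,0,0,1,0,0,0.3,0,0,0,1,0,0,0,0,0,0,1,0,0,0,0,0,0,1]'

```text
t: 8.92
eef_pos: [559.9, 208.0, 118.2]
orientation: [[0.86, 0.004, 0.51], [0.001, -1.0, 0.006], [0.51, -0.005, -0.86]]
force: [0.7, -0.2, -1.8]
width: 48.7
```

```bash
python3 - <<'E'
from plan import *
p,M=place(8,0)
plan(p,M,2,1);print(arm.get_state()["joints"].round(2),arm.get_state()["force"].round(1))
E
python3 look.py g
```

```text
t 8.92 dist 12.2 ang 0.013 err tool [-4.   2.  11.4] [-0.0048 -0.0116 -0.0013]
[-0.2, 0.1, 0.57, -0.002, -0.006, -0.001, 1.0, -0.2, 0.1, 0.57, -0.002, -0.006, -0.001, 1.0]
[ 0.4   0.35  2.03 -0.65  0.32  2.54] [ 0.7 -0.2 -1.8]
```

View pics/g_wrist.png

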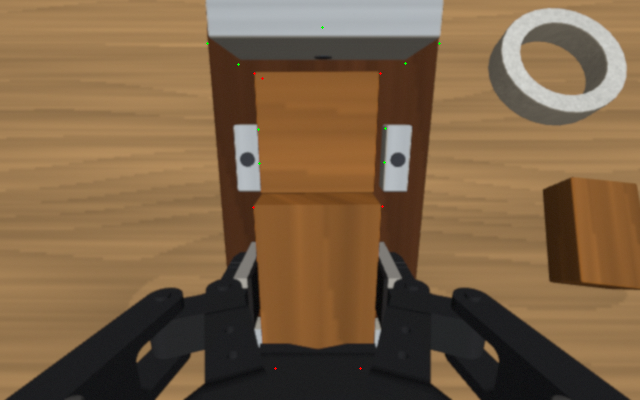

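View pics/g_side.png

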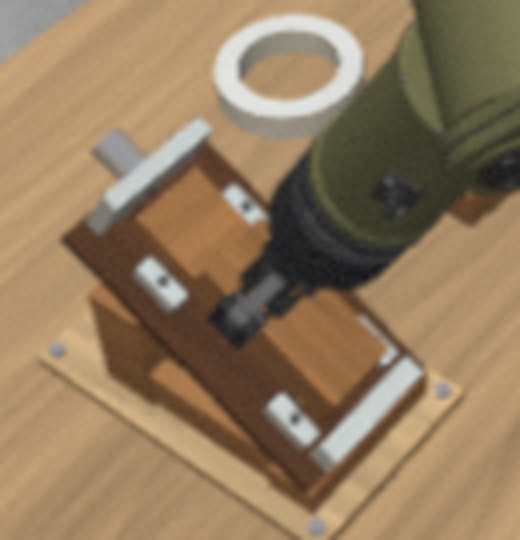

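Request:
send_rows --deltas '[-0.3,0.2,0,-0.004,-0.011,-0.001,1,0,0,0,0,0,0,1,0,0,0,0,0,0,1]'

```text
t: 9.32
eef_pos: [557.2, 206.3, 118.2]
orientation: [[0.865, 0.003, 0.502], [0.002, -1.0, 0.003], [0.502, -0.002, -0.865]]
force: [0.6, -0.1, -2.3]
width: 49.2
```

Run:
```python
from plan import *
p,M=place(8,0)
plan(p,M,2,1);print(arm.get_state()["joints"].round(2),arm.get_state()["force"].round(1))
```

```text
t 9.32 dist 12.9 ang 0.003 err tool [-1.6  0.3 12.8] [-0.0018 -0.0026 -0.0006]
[-0.08, 0.02, 0.64, -0.001, -0.001, 0.0, 1.0, -0.08, 0.02, 0.64, -0.001, -0.001, 0.0, 1.0]
[ 0.4   0.35  2.03 -0.63  0.33  2.52] [ 0.6 -0.1 -2.3]
```

Request:
send_rows --deltas '[-0.15,0.0,0.5,-0.002,-0.002,0,1,-0.1,0,0.4,0,-0.002,0,1,0,0,0,0,0,0,1,0,0,0,0,0,0,1]'

```text
t: 9.65
eef_pos: [560.2, 206.7, 109.2]
orientation: [[0.866, 0.003, 0.5], [0.002, -1.0, 0.002], [0.5, -0.001, -0.866]]
force: [-0.1, 0.1, -2.2]
width: 48.9
```

Run:
```python
from plan import *
p,M=place(8,0)
plan(p,M,2,1);print(arm.get_state()["joints"].round(2),arm.get_state()["force"].round(1))
```

```text
t 9.65 dist 3.5 ang 0.001 err tool [0.4 0.7 3.4] [-0.0006 -0.0002 -0.0008]
[0.02, 0.04, 0.17, 0.0, 0.0, 0.0, 1.0, 0.02, 0.04, 0.17, 0.0, 0.0, 0.0, 1.0]
[ 0.4   0.36  2.03 -0.66  0.32  2.55] [-0.1  0.1 -2.2]
```

Request:
send_rows --deltas '[0,0.05,0.2,0,0,0,1,0,0,0,0,0,0,1,0,0,0,0,0,0,1]'

```text
t: 9.9
eef_pos: [561.4, 206.3, 106.9]
orientation: [[0.866, 0.003, 0.5], [0.002, -1.0, 0.002], [0.5, -0.001, -0.866]]
force: [0.5, -0.2, -1.3]
width: 48.9
```

Request:
send_rows --deltas '[0,0,0.15,0,0,0,1,0,0,0,0,0,0,1]'

```text
t: 10.07
eef_pos: [561.8, 206.3, 106.3]
orientation: [[0.866, 0.003, 0.501], [0.002, -1.0, 0.002], [0.501, -0.001, -0.866]]
force: [0.6, -0.4, -2.1]
width: 49.0
```

```bash
python3 - <<'E'
from plan import *
p,M=place(8,0)
plan(p,M,2,1);print(arm.get_state()["force"].round(1))
E
python3 look.py i
```

```text
t 10.07 dist 0.6 ang 0.001 err tool [0.4 0.3 0.2] [-0.0008 -0.0007 -0.0007]
[0.02, 0.01, 0.01, 0.0, 0.0, 0.0, 1.0, 0.02, 0.01, 0.01, 0.0, 0.0, 0.0, 1.0]
[ 0.6 -0.4 -2.1]
```

View pics/i_wrist.png

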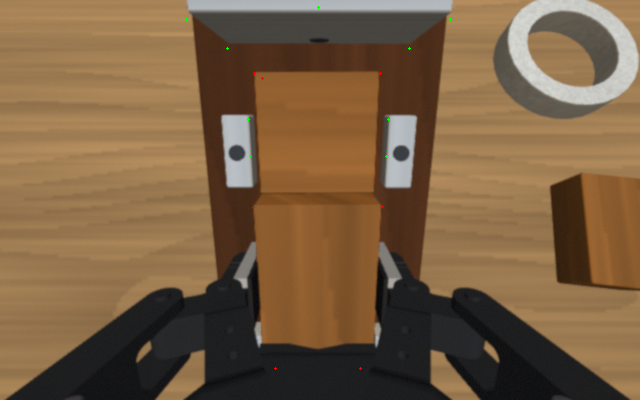

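View pics/i_side.png

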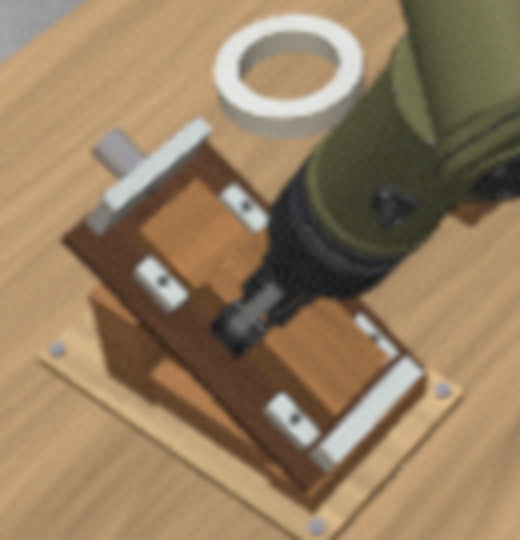

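Request:
send_rows --deltas '[0,0,0.15,0,0,0,1,0,0,0,0,0,0,1,0,0,0,0,0,0,1]'

```text
t: 10.47
eef_pos: [561.5, 206.3, 106.8]
orientation: [[0.865, 0.003, 0.502], [0.002, -1.0, 0.003], [0.502, -0.001, -0.865]]
force: [-1.6, 0.9, -1.6]
width: 49.1
```

Request:
send_rows --deltas '[0,0,0.15,0,0,0,1,0,0,0,0,0,0,1,0,0,0,0,0,0,1]'

```text
t: 10.72
eef_pos: [561.9, 206.3, 106.2]
orientation: [[0.864, 0.003, 0.503], [0.002, -1.0, 0.003], [0.503, -0.001, -0.864]]
force: [-1.4, -0.4, 0.6]
width: 49.1
```

Request:
send_rows --deltas '[-0.3,0,0.03,0,0,0,1,0,0,0,0,0,0,1,0,0,0,0,0,0,1]'

```text
t: 10.97
eef_pos: [561.3, 206.6, 105.8]
orientation: [[0.863, 0.003, 0.506], [0.002, -1.0, 0.004], [0.506, -0.002, -0.863]]
force: [-2.8, 0.3, 3.5]
width: 48.9
```

Request:
send_rows --deltas '[-0.2,0,0.03,0,0,0,1,0,0,0,0,0,0,1,0,0,0,0,0,0,1]'

```text
t: 11.22
eef_pos: [561.0, 206.7, 105.7]
orientation: [[0.861, 0.003, 0.508], [0.002, -1.0, 0.004], [0.508, -0.003, -0.861]]
force: [-3.5, 0.6, 3.1]
width: 48.8
```

Run:
```python
from plan import *
p,M=place(0,0)
plan(p,M,2,1);print(arm.get_state()["force"].round(1))
```

```text
t 11.22 dist 6.6 ang 0.01 err tool [-6.5  0.7  0. ] [-0.0024 -0.0097 -0.0009]
[-0.33, 0.04, 0.0, -0.001, -0.005, 0.0, 1.0, -0.33, 0.04, 0.0, -0.001, -0.005, 0.0, 1.0]
[-3.5  0.6  3.1]
```

Request:
send_rows --deltas '[-0.4,0.05,-0.03,-0.002,-0.009,0,1,-0.2,0,0,0,0,0,1,0,0,0,0,0,0,1]'

```text
t: 11.47
eef_pos: [556.7, 206.7, 103.1]
orientation: [[0.865, 0.003, 0.502], [0.002, -1.0, 0.003], [0.502, -0.001, -0.865]]
force: [-4.2, -0.0, 4.6]
width: 49.1
```

```bash
python3 - <<'E'
from plan import *
p,M=place(0,0)
plan(p,M,2,1);print(arm.get_state()["force"].round(1))
E
python3 look.py j
```

```text
t 11.47 dist 1.7 ang 0.002 err tool [-1.5  0.7 -0. ] [-0.0012 -0.0018 -0.0008]
[-0.08, 0.03, 0.0, -0.001, -0.001, 0.0, 1.0, -0.08, 0.03, 0.0, -0.001, -0.001, 0.0, 1.0]
[-4.2 -0.   4.6]
```

View pics/j_wrist.png

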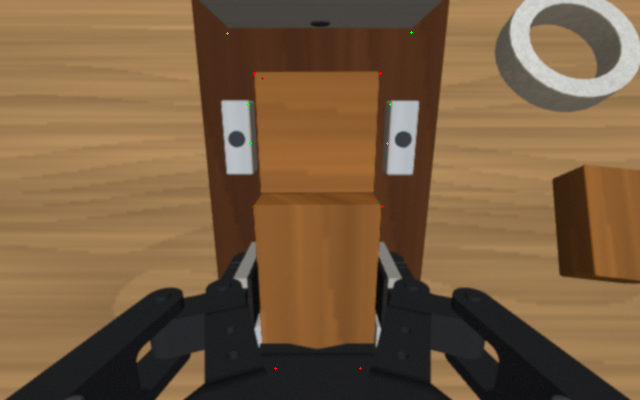

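View pics/j_side.png

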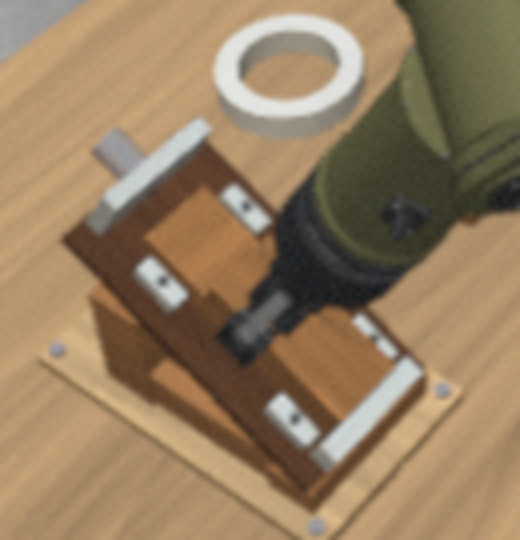

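Request:
send_rows --deltas '[-0.25,0.05,-0.05,-0.001,-0.002,0,1,0,0,0,0,0,0,1,0,0,0,0,0,0,1]'

```text
t: 11.87
eef_pos: [556.2, 206.8, 102.8]
orientation: [[0.865, 0.003, 0.502], [0.001, -1.0, 0.003], [0.502, -0.002, -0.865]]
force: [-2.1, -0.7, 3.6]
width: 49.4
```

Request:
send_rows --deltas '[-0.25,0,-0.02,0,0,0,1,0,0,0,0,0,0,1,0,0,0,0,0,0,1]'

```text
t: 12.12
eef_pos: [556.1, 206.8, 102.8]
orientation: [[0.863, 0.003, 0.505], [0.002, -1.0, 0.003], [0.505, -0.002, -0.863]]
force: [-0.9, -0.0, 0.7]
width: 48.9
```

Run:
```python
from plan import *
p,M=place(0,0)
plan(p,M,2,1);f=arm.get_state()["force"];print(f.round(1),M.T@(f-[.3,-.2,-2.1]))
```

```text
t 12.12 dist 1.2 ang 0.006 err tool [-0.9  0.8  0. ] [-0.0013 -0.0055 -0.001 ]
[-0.05, 0.04, 0.0, -0.001, -0.003, 0.0, 1.0, -0.05, 0.04, 0.0, -0.001, -0.003, 0.0, 1.0]
[-0.9 -0.   0.7] [ 0.37753052 -0.20243802 -2.97712533]
```

Request:
send_rows --deltas '[-0.4,0,0,0,-0.005,0,1,-0.3,0,0,0,0,0,1,0,0,0,0,0,0,1]'

```text
t: 12.37
eef_pos: [556.1, 206.9, 103.3]
orientation: [[0.861, 0.004, 0.509], [0.003, -1.0, 0.003], [0.509, -0.001, -0.861]]
force: [-2.0, 0.7, -0.8]
width: 49.1
```

Run:
```python
from plan import *
p,M=place(0,0)
plan(p,M,2,1);f=arm.get_state()["force"];print(f.round(1),M.T@(f-[.3,-.2,-2.1]))
```

```text
t 12.37 dist 1.5 ang 0.01 err tool [-1.1  0.9  0.4] [-0.0015 -0.0103 -0.0001]
[-0.06, 0.05, 0.02, -0.001, -0.005, 0.0, 1.0, -0.06, 0.05, 0.02, -0.001, -0.005, 0.0, 1.0]
[-2.   0.7 -0.8] [-1.31871367 -0.93242581 -2.29780458]
```

Request:
send_rows --deltas '[0,0.05,0.05,-0.001,-0.01,0,1,0,0,0,0,0,0,1,0,0,0,0,0,0,1]'

```text
t: 12.62
eef_pos: [556.1, 206.8, 102.8]
orientation: [[0.866, 0.003, 0.5], [0.002, -1.0, 0.003], [0.5, -0.002, -0.866]]
force: [1.6, -1.7, 1.2]
width: 49.3
```

```bash
python3 - <<'E'
from plan import *
p,M=place(0,0)
plan(p,M,2,1);f=arm.get_state()["force"];print(f.round(1),M.T@(f-[.3,-.2,-2.1]))
E
python3 look.py k
```

```text
t 12.62 dist 1.2 ang 0.002 err tool [-0.9  0.8 -0. ] [-0.0015 -0.0001 -0.0005]
[-0.04, 0.04, 0.0, -0.001, 0.0, 0.0, 1.0, -0.04, 0.04, 0.0, -0.001, 0.0, 0.0, 1.0]
[ 1.6 -1.7  1.2] [ 2.77217269  1.49358507 -2.20951855]
```

View pics/k_side.png

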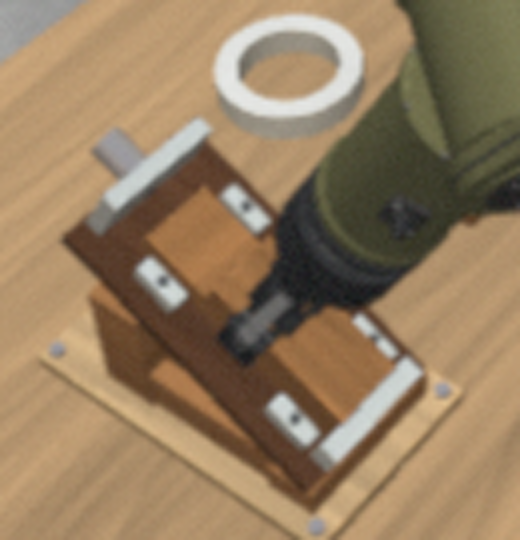

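View pics/k_wrist.png

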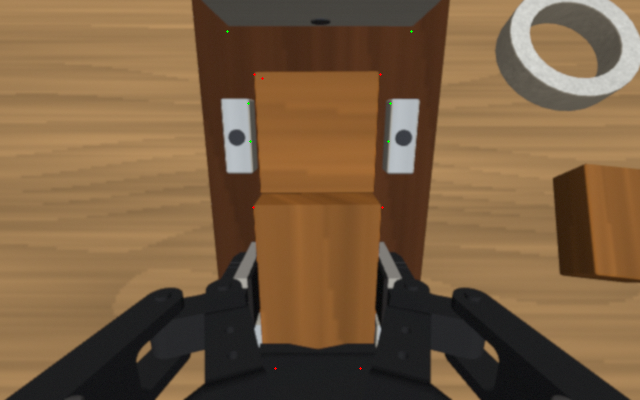

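Request:
send_rows --deltas '[0,0,0,0,0,0,0.3,0,0,0,0,0,0,0.1,0,0,0,0,0,0,0,0,0,0,0,0,0,0,0,0,0,0,0,0,0,0,0,0,0,0,0,0]'

```text
t: 13.27
eef_pos: [554.1, 207.0, 101.1]
orientation: [[0.868, 0.004, 0.497], [0.003, -1.0, 0.003], [0.497, -0.001, -0.868]]
force: [0.2, -0.1, -0.5]
width: 85.2
```

```bash
python3 look.py l; python3 -c "
from workcell import arm;s=arm.get_state();print(s['t'],s['eef_pos'],s['joints'].round(2),s['width'])"
```

```text
13.4167 [554.25494336 206.9898398  101.26825088] [ 0.4   0.37  2.05 -0.7   0.3   2.6 ] 85.08638757771855
```

View pics/l_wrist.png

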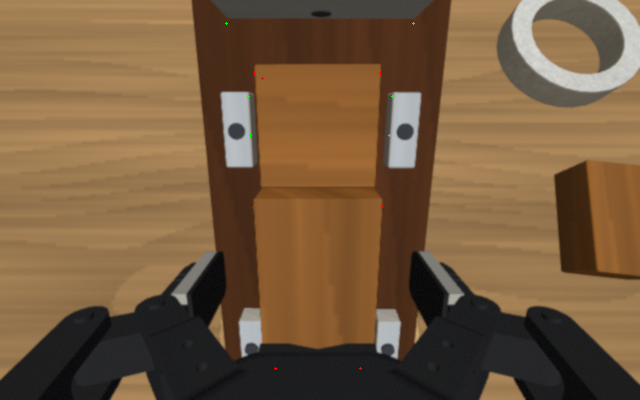

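Request:
send_rows --deltas '[0,0,-1,0,0,0,0,0,0,-1.5,0,0,0,0,0,0,-2,0,0,0,0,0,0,-2.5,0,0,0,0,0,0,-2.5,0,0,0,0,0,0,-2.5,0,0,0,0,0,0,-2,0,0,0,0,0,0,0,0,0,0,0]'

```text
t: 14.08
eef_pos: [481.3, 206.2, 225.2]
orientation: [[0.871, 0.003, 0.492], [0.003, -1.0, 0.002], [0.492, -0.001, -0.871]]
force: [0.2, 0.2, -0.4]
width: 85.4
```

```bash
python3 look.py m
python3 - <<'E'
from plan import *
from h import *
s=arm.get_state();print(s["t"],s["eef_pos"],s["joints"].round(2),s["force"])
for n in("top","side","wrist"):
    ci=arm.camera_info(n)
    print(n,{q:np.round(proj(ci,W(JIG,bed(*v))),1) for q,v in {"butt":(0,0,0),"b34l":(0,25,34),"b34r":(0,-25,34),"tip":(160,0,17),"tl":(160,25,17),"tr":(160,-25,17),"sl":(110,25,34),"sr":(110,-25,34)}.items()})
E
```

```text
14.2333 [481.26381591 205.46343539 221.48593643] [ 0.47  0.1   2.   -0.4   0.62  2.32] [-0.03486939  0.51885503  0.30130283]
top {'butt': array([230.3, 197.5]), 'b34l': array([237., 184.]), 'b34r': array([237. , 203.5]), 'tip': array([175.9, 186.6]), 'tl': array([175.9, 176.4]), 'tr': array([175.9, 197. ]), 'sl': array([197.8, 177.3]), 'sr': array([197.7, 197.7])}
side {'butt': array([301.6, 267.8]), 'b34l': array([305. , 265.7]), 'b34r': array([290.7, 279.3]), 'tip': array([251.8, 223.8]), 'tl': array([258.2, 216.4]), 'tr': array([245.5, 231.1]), 'sl': array([271.1, 232.9]), 'sr': array([257.8, 247.4])}
wrist {'butt': array([252.7, 316.5]), 'b34l': array([269.4, 289.2]), 'b34r': array([269.4, 343.8]), 'tip': array([ 84.8, 316.6]), 'tl': array([ 84.8, 286.1]), 'tr': array([ 84.8, 347. ]), 'sl': array([148.7, 285.9]), 'sr': array([148.8, 347.2])}
```

View pics/m_side.png

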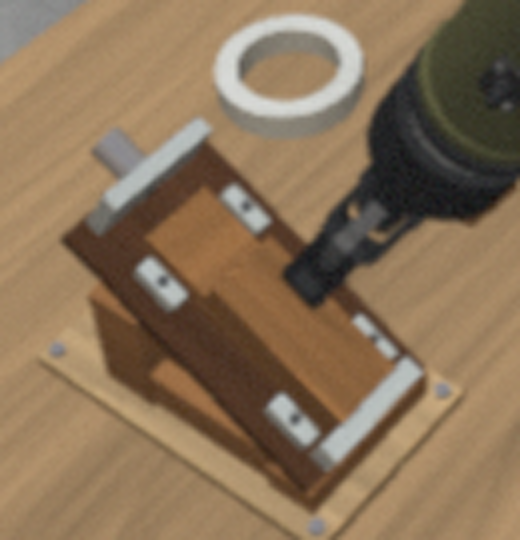

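View pics/m_wrist.png

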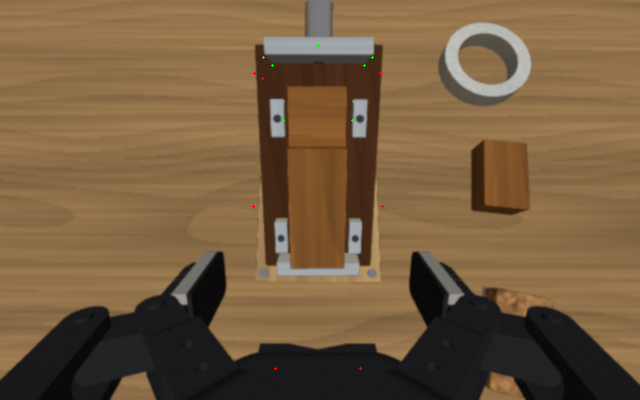

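View pics/m_top.png

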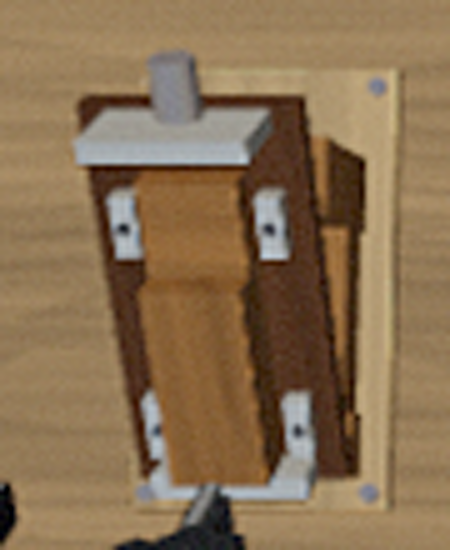

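Run:
```python
from plan import *
import cv2
im=arm.snapshot("wrist");ci=arm.camera_info("wrist")
cv2.imwrite("pics/n1.png",cv2.resize(im[30:180,250:390],None,fx=4,fy=4,interpolation=cv2.INTER_CUBIC))
cv2.imwrite("pics/n2.png",cv2.resize(im[200:290,250:390],None,fx=5,fy=5,interpolation=cv2.INTER_CUBIC))
```

```text
(no output)
```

View pics/n1.png

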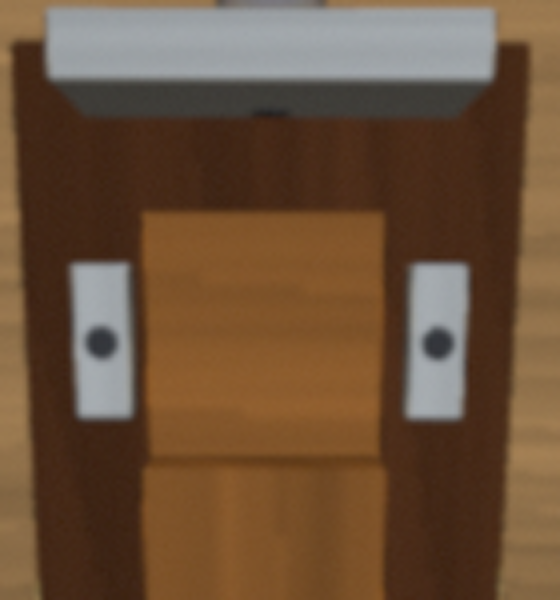

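View pics/n2.png

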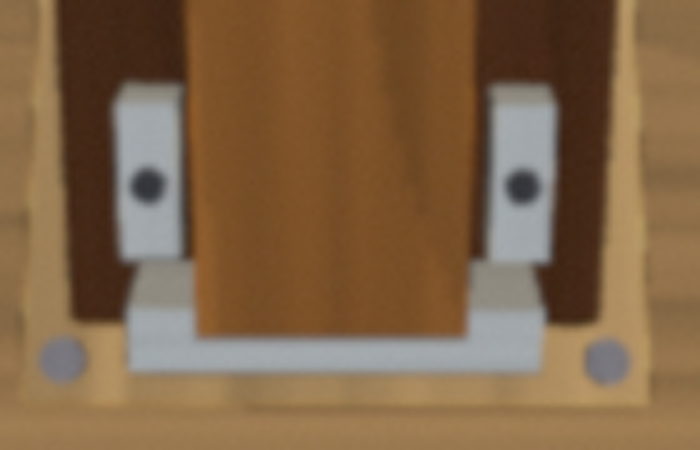

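Run:
```python
from plan import *
from h import *
from scipy.optimize import least_squares
ci=arm.camera_info("wrist");ci0=dict(ci)
F=[((180,0,44),49.2),((180,0,0),58.9),((134,0,12),115.4),((21.5,0,12),236.9),((0,0,22),261),((-14,0,22),274)]
Rl=[((160,17),82.4),((110,34),145.4),((0,34),267.2)]
def cam(p):
    c=dict(ci0);c["xyz"]=ci0["xyz"]+[p[0],0,p[1]];c["orientation"]=Ro.from_euler("y",p[2]).as_matrix()@ci0["orientation"];return c
row=lambda c,q:proj(c,W(JIG,bed(*q)))[0]
f=lambda p:[row(cam(p),q)-r for q,r in F]+[p[2]/.01*.3,p[1]/3*.3]
r=least_squares(f,[0,0,0],x_scale=[1,1,.01]);print(r.x,r.fun.round(2))
c=cam(r.x)
g=lambda p:[row(c,(x+p[0],0,z+p[1]+p[2]*(x-75)/75))-v for (x,z),v in Rl]
for (x,z),v in Rl: print((x,z),"pred-meas px",round(row(c,(x,0,z))-v,2),"px/mm",round(row(c,(x+1,0,z))-row(c,(x,0,z)),2), round(row(c,(x,0,z+1))-row(c,(x,0,z)),2))
```

```text
[-2.24913405 -0.37140724 -0.00317674] [ 0.38 -0.11 -0.37 -0.67  0.3   0.39 -0.1  -0.04]
(160, 17) pred-meas px -0.14 px/mm -1.3 -0.1
(110, 34) pred-meas px 0.87 px/mm -1.24 0.15
(0, 34) pred-meas px 0.31 px/mm -0.98 0.54
```

Run:
```python
from workcell import arm
print(arm.finish_job(),arm.get_state()["t"])
```

```text
the job is handed in; nothing more can be done
the job is handed in; nothing more can be done
```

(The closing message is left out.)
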